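Pack the nesting cook set and lift it by its bail

ROBOT

A 7-joint arm with a two-finger parallel gripper is mounted at the origin on a cart in front of the work surface, level with it; the furniture and walls round the work are solid. World frame = base frame: x ahead of the robot, y to its left, z up, the work surface at z = 0. Lengths are in m, angles in degrees, forces in N, time in s.
With the tool pointing down it reaches from about 0.425 to 0.95 m from the base axis. Payload 4.7 kg.
Tool frame: the origin (TCP) lies between the finger pads, 19 mm behind the fingertips; this is the grasp point; z points along the fingers, y is the line along which they close (so a half turn about z gives the same grasp; the last joint's range is limited). The gripper opens to 87 mm and grips with 3 to 60 N. Pads are 19 mm wide; open, the fingers measure 117 mm over their backs; the gripper's body (75 mm by 190 mm) begins 51 mm behind the grasp point.
Start: joints at [74.032, 26.849, -2.785, 87.806, 1.381, 65.374, -4.715], TCP at [0.167, -0.654, 0.241] pointing down, gripper open.
Joint ranges: [-148.3, 148.3], [-19.14, 114.17], [-79.39, 73.82], [5.75, 140.21], [-59.74, 239.74], [12.07, 113.84], [-152.46, 152.46]. Speed limits (degrees/s): [147.25, 147.25, 180, 180, 180, 180, 180].

INTERFACE

Orientations are given as [roll, pitch, yaw] about the fixed x, y, z axes, in that order (R = Rz(yaw) Ry(pitch) Rx(roll)).
In Python, from station import read_state, eyes, env gives the robot as it stands.
- The arm moves only by the tool carry_out, never from a script. Its argument "plan" is a list of rows, each a list of 4 numbers: the shift along the world's x, y, z in cm, then the turn about the world's z in degrees. In form: [[dx, dy, dz, spin], ...]. A call has 1 to 12 rows; each row shifts and turns the commanded pose from where the row before left it; what a row does not reach is not made up. A row lasts 1/10 s, in which the tool goes at most 50 mm and 8.59 degrees, less where a joint would pass 70% of its speed; a pose out of reach is approached as far as the arm can. A call with a gripper value outside its range is refused whole. "claw" is the closure, from -1 (fully open) to 1 (shut), set as the call begins (left out, the last holds). The fingers move at their own pace and stop on an object; "grip_force" is the grip in N (left out, the last holds). Time passes only in rows, so rows that do not move let the fingers close. It gives the time, the measured TCP pose, the force, the opening and the grip force at its end, in the units of the state.
- read_state(): the state, without advancing time (a new reading comes with each control period).
- eyes.get_image(name): name is "side" or "top"; returns a dict with "frame" (480x640x3 uint8, red, green, blue), "mtx" (3x3 intrinsics, pixels), "world_to_cam" (4x4, takes a point from world to camera coordinates). Camera axes: x right, y down, z forward; pixel columns grow to the right and rows downward; lengths in m; the calibration is good to about 2 mm. A picture is of the moment at which its call begins. There is no depth.
- env.close_job(): hands the job in; it is judged then, once.
The state is a dict: "time_s": time; "q": joint angles; "qvel": joint speeds; "joint_torque": joint torques, N m; "eef_pos": TCP position; "tcp_rot": TCP orientation; "contact_force": force on the tool from outside, world axes, zero at the start; "wrist_torque": the same for the moment, N m; "grip_width": finger opening in m; "finger_force": force on a finger pad.
Only numpy, scipy, OpenCV 4.12 (cv2) and the standard library are available. Lean on these libraries where they do the work, as an engineer would, in place of code of your own. Each camera call takes 0.05 s, during which the arm holds its last target. There are 200 camera calls.

TASK

Pack the camping cook set: stand the tallest, narrowest pot inside the middle pot and the middle pot inside the wide pot with the carrying bail, all upright and standing on one another's floors, set down rather than dropped. Then swing the bail up, lift the whole nest by the wooden grip about 10 cm clear of the worktop, and finish still holding it there, level and motionless. Leave the pepper mill, salt shaker, spice jar and mug where they stand.

Things in the scene. Friction and masses are not known exactly. Their poses are not given: they have to be found in the camera images.
- cook_pot: The wide pot of the set: plain bright metal, straight round wall of outer diameter 152 mm, 75 mm tall, wall and floor 3 mm thick, open top, about 0.36 kg. Origin at the centre of its underside, z up. On its two sides (own +y and -y) small ears 60 mm above its underside carry the wire bail, which reaches 86 mm out from the centre to either side.
- bail (a joint): Angle of the bail about the pot's own y axis, 60 mm above the pot's underside: 0 is straight up, positive leans to the pot's own +x, stops at -1.15 and +1.15 rad. It swings freely and drops onto a stop when let go. It starts on the + stop: the grip is then 105 mm out from the pot's centre on its +x side, 107 mm above its underside, and the mouth is open.
- bail_grip (a point): Centre of the bail's dark wooden grip, a round bar 16 mm thick and 72 mm long, lying along the pot's own y axis, 115 mm from the bail's pivot axis. With the bail up it is 175 mm above the pot's underside, over its centre.
- mid_pot: The middle pot: same plain metal, round, outer diameter 126 mm, 95 mm tall, wall and floor 3 mm thick, open top, no handle, about 0.17 kg. Origin at the centre of its underside, z up. Inside the wide pot it has 10 mm of room all round and its rim stands 23 mm above the wide pot's rim.
- small_pot: The narrow pot: same plain metal, round, outer diameter 100 mm, 115 mm tall, wall and floor 3 mm thick, open top, no handle, about 0.14 kg. Origin at the centre of its underside, z up. Inside the middle pot it has 10 mm of room all round and its rim stands 23 mm above the middle pot's rim. The middle and narrow pots start on either side of the wide one; which is left and which right varies.
- pepper_mill: Bystander: dark turned-wood pepper mill, 58 mm across, 170 mm tall, origin at the centre of its underside.
- salt_shaker: Bystander: glass salt shaker with a grey cap, 44 mm across, 90 mm tall, origin at the centre of its underside.
- spice_jar: Bystander: spice jar with a black cap, 40 mm across, 105 mm tall, origin at the centre of its underside.
- mug: Bystander: pale mug with a handle, 84 mm across, 106 mm tall, origin on its underside.

How it is judged (in metres and radians):
On the way:
1. the three pots stand nested, upright on one another's floors, the wide pot on the worktop (z of mid_pot in the frame of cook_pot below 0.008 m and horizontal distance between mid_pot and cook_pot below 0.014 m and z of small_pot in the frame of mid_pot below 0.008 m and horizontal distance between small_pot and mid_pot below 0.014 m and height (world z) of cook_pot below 0.01 m and angle between cook_pot's own z axis and vertical below 0.1 rad), for 0.2 s.
At the end, for the whole second after the job is handed in: Fingers hold the bail grip (TCP within 45 mm, bail within 0.3 rad of upright); wide pot 60 to 160 mm up, tilt under 0.12 rad, under 0.03 m/s and 0.2 rad/s, touching no bystander; inner pots on one another's floors (8 mm in height, 16 mm off centre, tilt under 0.15 rad) (height (world z) of cook_pot between 0.06 and 0.16 m and angle between cook_pot's own z axis and vertical below 0.12 rad and angle between each of mid_pot, small_pot's own z axis and vertical below 0.15 rad and linear speed of cook_pot below 0.03 m/s and angular speed of cook_pot below 0.2 rad/s and value of joint bail between -0.3 and 0.3 rad and contact force between the fingers and cook_pot above 2 N and distance between the grasp point and bail_grip below 0.045 m and z of mid_pot in the frame of cook_pot below 0.008 m and horizontal distance between mid_pot and cook_pot below 0.016 m and z of small_pot in the frame of mid_pot below 0.008 m and horizontal distance between small_pot and mid_pot below 0.016 m and contact force between cook_pot and pepper_mill below 0.2 N and contact force between cook_pot and mug below 0.2 N and contact force between cook_pot and salt_shaker below 0.2 N and contact force between cook_pot and spice_jar below 0.2 N); the arm keeps its last pose, push and grip.
It fails at once if the middle pot is dropped (falls free faster than 0.7 m/s, a fall of about 25 mm) (linear speed of mid_pot above 0.7 m/s and contact force between the fingers and mid_pot below 0.05 N).
It fails at once if the narrow pot is dropped (falls free faster than 0.7 m/s, a fall of about 25 mm) (linear speed of small_pot above 0.7 m/s and contact force between the fingers and small_pot below 0.05 N).
It fails at once if a bystander is moved more than 30 mm or knocked over (distance of any of pepper_mill, salt_shaker, spice_jar, mug from where it was at the start of the episode above 0.03 m or angle between any of pepper_mill, salt_shaker, spice_jar, mug's own z axis and vertical above 0.5 rad).
It also fails if it takes over 72 s, if anything falls off the work surface, if the arm or the gripper's body presses on something with over 40 N, if the wrist force passes 120 N, or if a joint passes its speed limit or range.

## Working session

There is one attempt and no reset: what is moved stays moved. The work goes in short steps, Python scripts to look and compute and a tool call to move; the robot and the scene stay as the last step left them, time stands still between calls to the robot, and variables do not carry over. Pictures are saved under pics/ and viewed, at most 10 in all, crops included, and the job is handed in when it is done.

Besides the shell and the picture viewer there is one more tool, called after ">>>" as name([rows], argument=value, ...), one row to a line, values as JSON. carry_out: Moves the arm, as the interface text tells. Its arguments: {"type":"object","properties":{"plan":{"type":"array"},"claw":{"type":"number"},"grip_force":{"type":"number"}},"required":["plan"]}

```bash
mkdir -p pics; python3 - <<'E'
from station import read_state, eyes, env
import cv2,numpy as np
print(read_state())
for n in("side","top"):
    d=eyes.get_image(n); cv2.imwrite(f"pics/{n}0.png",d["frame"][:,:,::-1]); np.savez(f"{n}.npz",K=d["mtx"],T=d["world_to_cam"]); print(n,d["mtx"].round(1).tolist(),d["world_to_cam"].round(4).tolist())
E
```

```text
{'time_s': 0.0, 'q': array([74.03075315, 26.89914594, -2.78473599, 87.87568424,  1.3797827 ,
       65.37347039, -4.71621881]), 'qvel': array([ 0.01388082, -0.09700359,  0.00093514, -0.04318931,  0.03007941,
       -0.10632835, -0.08883543]), 'joint_torque': array([ 5.53321024e-05, -5.07970297e+01, -8.05331790e-02, -2.36158526e+01,
       -6.12604385e-02,  3.79160733e-02,  1.61290914e-04]), 'eef_pos': array([ 0.16675532, -0.65348509,  0.24016327]), 'tcp_rot': array([-1.79885249e+02,  3.07356420e-03,  1.43144364e+01]), 'contact_force': array([ 0.43973209, -0.07147457, -0.59633092]), 'wrist_torque': array([ 0.03686602,  0.0325078 , -0.0040462 ]), 'finger_force': 0.0, 'grip_width': 0.08658947526483524}
side [[454.9, 0.0, 320.9], [0.0, 454.9, 238.4], [0.0, 0.0, 1.0]] [[0.9816, -0.1902, -0.0186, -0.5843], [-0.1098, -0.4817, -0.8694, 0.1833], [0.1564, 0.8554, -0.4938, 1.0697], [0.0, 0.0, 0.0, 1.0]]
top [[522.9, 0.0, 313.2], [0.0, 522.9, 230.7], [0.0, 0.0, 1.0]] [[-0.0005, -1.0, -0.0067, -0.007], [-0.9982, 0.0009, -0.0592, 0.5718], [0.0592, 0.0066, -0.9982, 1.3302], [0.0, 0.0, 0.0, 1.0]]
```

View pics/side0.png

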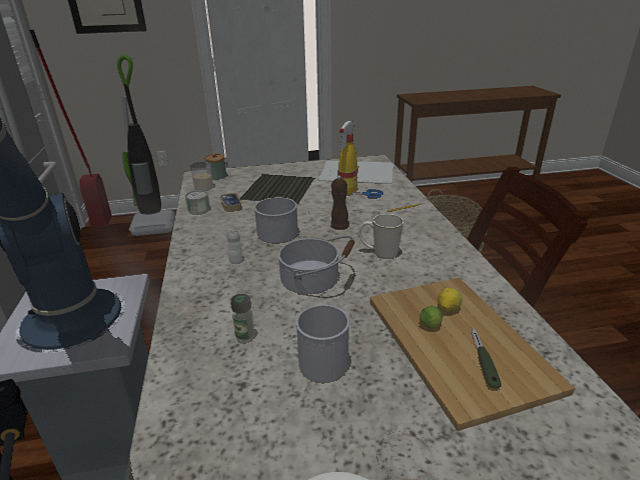

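View pics/top0.png

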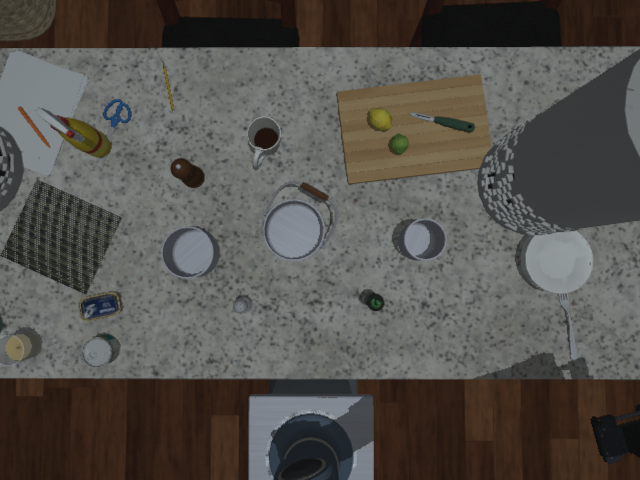

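```bash
python3 - <<'E'
import cv2,numpy as np
C={"top":[(140,200),(245,175),(374,190)],"side":[(230,180),(260,230),(275,295)]}
rows=[]
for n in C:
    im=cv2.imread(f"pics/{n}0.png"); r=[]
    for x,y in C[n]:
        t=cv2.resize(im[y:y+100,x:x+100],(266,266),interpolation=cv2.INTER_CUBIC)
        t=cv2.convertScaleAbs(t,alpha=1.4)
        for k in range(0,100,10):
            p=int(k*2.66); L=8 if k%50 else 16
            cv2.line(t,(p,0),(p,L),(0,0,255),1);cv2.line(t,(0,p),(L,p),(0,0,255),1)
        r.append(t)
    rows.append(np.hstack(r))
cv2.imwrite("pics/tiles.png",np.vstack(rows))
E
```

```text
(no output)
```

View pics/tiles.png

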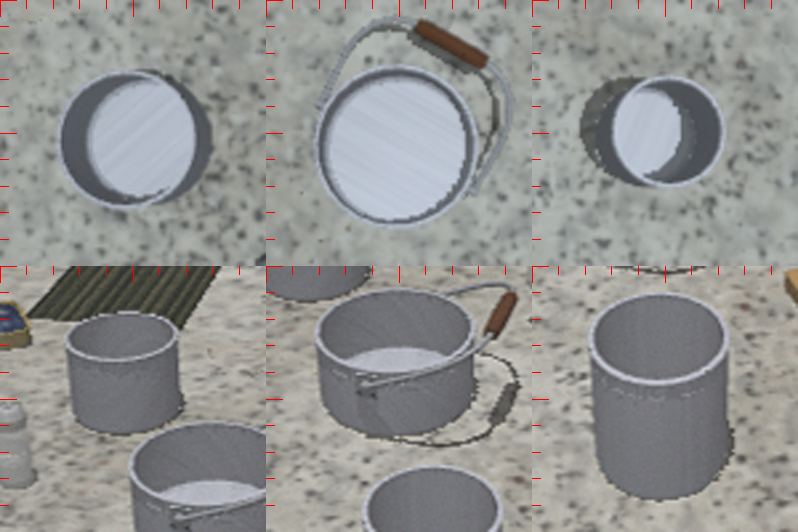

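```bash
cat > h.py <<'E'
import numpy as np,cv2
from scipy.optimize import least_squares
cam={n:np.load(f"{n}.npz") for n in("top","side")}
def proj(n,P):
    c=cam[n]; P=np.atleast_2d(P); return cv2.projectPoints(P,cv2.Rodrigues(c["T"][:3,:3])[0],c["T"][:3,3],c["K"],None)[0][:,0]
a=np.linspace(0,2*np.pi,180)
def ext(n,p,r):
    u=proj(n,np.c_[p[0]+r*np.cos(a),p[1]+r*np.sin(a),0*a+p[2]]); return np.r_[u[:,0].min(),u[:,0].max(),u[:,1].min(),u[:,1].max()]
def rim(r,top,side,p0=(.5,0,.1)):
    f=lambda p:np.r_[ext("top",p,r)-top,ext("side",p,r)-side]
    s=least_squares(f,p0); return s.x,s.fun
def pt(top,side):
    s=least_squares(lambda p:np.r_[proj("top",p)[0]-top,proj("side",p)[0]-side],(.5,0,.1)); return s.x,s.fun
def atz(n,uv,z):
    return least_squares(lambda p:proj(n,np.r_[p,z])[0]-uv,(.5,0)).x
E
python3 - <<'E'
from h import *
s=2.66
O={"mid":(.063,(61,197,70,208),(140,200),(65,180,46,94),(230,180)),"wide":(.076,(49,211,66,228),(245,175),(50,207,24,90),(260,230)),"small":(.05,(80,191,75,187),(374,190),(57,196,27,117),(275,295))}
e=lambda t,o:np.array(t)/s+np.array([o[0],o[0],o[1],o[1]])
for k,(r,t,o,d,q) in O.items():
    p,f=rim(r,e(t,o),e(d,q)); print(k,p.round(4),f.round(1))
print("grip",pt((314.9,191.2),(348.3,248.4)))
g=[atz("top",((u-266)/s+245,v/s+175),.107) for u,v in((416,24),(488,60))]; print("ends",g)
for n,uv,z in(("salt",(242,305),.09),("jar",(376,302),.105),("mill",(181,168),.17),("mug",(264,135),.106)): print(n,atz("top",uv,z).round(3))
E
```

```text
mid [0.5164 0.295  0.0932] [-0.3  0.4 -0.5 -0.4 -0.1 -1.  -0.1  0.2]
wide [0.5708 0.0401 0.0809] [-0.6  0.4 -1.  -0.1 -1.  -0.  -3.1  3.2]
small [ 0.5467 -0.2747  0.1128] [-0.1  0.1 -0.3 -0.6 -0.6 -0.1 -0.3  0.3]
grip (array([ 0.66266866, -0.01208375,  0.10553153]), array([ 0.02866741, -0.16927158, -0.17191612,  0.02458542]))
ends [array([0.67955909, 0.02061875]), array([ 0.64658271, -0.04471649])]
salt [0.388 0.165]
jar [ 0.396 -0.158]
mill [0.708 0.296]
mug [0.8   0.112]
```

The middle pot is on the left at (0.516, 0.295). The wide pot is at (0.571, 0.040) with yaw about -28°, and the narrow pot is at (0.547, -0.275). I'll pinch each inner pot by its near rim, with the fingers closing along x and shallow enough to stay above the outer pot's rim.

>>> carry_out([
  [2.8,3.4,0,4],
  [2.8,3.4,0,4],
  [2.8,3.4,0,4],
  [2.8,3.4,0,4],
  [2.8,3.4,0,4],
  [2.8,3.4,0,4],
  [2.8,3.4,0,4],
  [2.8,3.4,0,4],
  [2.8,3.4,0,4],
  [2.8,3.4,0,4],
  [2.8,3.4,0,4],
  [2.8,3.4,0,4],
], claw=-1, grip_force=50)

```text
time_s: 1.3
eef_pos: [0.5035, -0.2446, 0.2411]
tcp_rot: [-180.0, 0.0, 62.5]
contact_force: [-0.0, -0.5, -0.2]
grip_width: 0.0871
finger_force: 0.0
```

>>> carry_out([
  [-0.4,4.5,0,2.4],
  [-0.4,4.5,0,2.4],
  [-0.4,4.5,0,2.4],
  [-0.4,4.5,0,2.4],
  [-0.4,4.5,0,2.4],
  [-0.4,4.5,0,2.4],
  [-0.4,4.5,0,2.4],
  [-0.4,4.5,0,2.4],
  [-0.4,4.5,0,2.4],
  [-0.4,4.5,0,2.4],
  [-0.4,4.5,0,2.4],
  [-0.4,4.5,0,1.3],
])

```text
time_s: 2.5
eef_pos: [0.4544, 0.2953, 0.241]
tcp_rot: [-180.0, 0.0, 90.1]
contact_force: [0.8, -0.3, 0.6]
grip_width: 0.0869
finger_force: 0.0
```

>>> carry_out([
  [0,0,-1,0],
  [0,0,-1,0],
  [0,0,0,0],
  [0,0,0,0],
  [0,0,0,0],
])

```text
time_s: 3.0
eef_pos: [0.4556, 0.2928, 0.2215]
tcp_rot: [180.0, 0.0, 89.9]
contact_force: [0.3, 0.5, 0.3]
grip_width: 0.0869
finger_force: 0.0
```

>>> carry_out([
  [-0.1,0.2,-2,0],
  [0,0,-2,0],
  [0,0,-2,0],
  [0,0,-2,0],
  [0,0,-1.5,0],
  [0,0,-1.5,0],
  [0,0,-1,0],
  [0,0,-0.5,0],
  [0,0,0,0],
  [0,0,0,0],
])

```text
time_s: 4.0
eef_pos: [0.4542, 0.2963, 0.0967]
tcp_rot: [180.0, -0.0, 90.0]
contact_force: [0.1, 0.3, 0.4]
grip_width: 0.087
finger_force: 0.0
```

>>> carry_out([
  [0,0,0,0],
  [0,0,0,0],
  [0,0,0,0],
  [0,0,0,0],
  [0,0,0,0],
  [0,0,0,0],
  [0,0,0,0],
  [0,0,0,0],
  [0,0,0,0],
  [0,0,0,0],
], claw=1)

```text
time_s: 5.0
eef_pos: [0.4539, 0.296, 0.0963]
tcp_rot: [180.0, -0.0, 90.0]
contact_force: [-0.0, -0.4, -0.2]
grip_width: 0.0149
finger_force: 0.0
```

>>> carry_out([
  [0,0,0,0],
  [0,0,0,0],
  [0,0,0,0],
  [0,0,0,0],
  [0,0,0,0],
  [0,0,0,0],
])

```text
time_s: 5.6
eef_pos: [0.454, 0.296, 0.0963]
tcp_rot: [180.0, -0.0, 90.0]
contact_force: [1.1, 0.5, 0.4]
grip_width: 0.0032
finger_force: 50.1
```

>>> carry_out([
  [0,0,0.5,0],
  [0,0,1,0],
  [0,0,1.5,0],
  [0,0,2,0],
  [0,0,2,0],
  [0,0,2,0],
  [0,0,2,0],
  [0,0,1.5,0],
  [0,0,1,0],
  [0,0,0.5,0],
  [0,0,0,0],
  [0,0,0,0],
])

```text
time_s: 6.8
eef_pos: [0.4536, 0.2956, 0.2356]
tcp_rot: [-179.9, 0.0, 90.0]
contact_force: [-0.5, -0.4, -1.9]
grip_width: 0.0028
finger_force: 50.1
```

```bash
cat > snap.py <<'E'
import sys,cv2,numpy as np
from station import eyes
# snap.py name xt yt xs ys size : tiles from top and side, 400 px each
n,*a=sys.argv[1:]; xt,yt,xs,ys,w=map(int,a); r=[]
for c,x,y in(("top",xt,yt),("side",xs,ys)):
    im=eyes.get_image(c)["frame"][:,:,::-1]
    t=cv2.convertScaleAbs(cv2.resize(im[y:y+w,x:x+w],(400,400),interpolation=cv2.INTER_CUBIC),alpha=1.4)
    for k in range(0,w,10):
        p=int(k*400/w); L=16 if k%50==0 else 8
        cv2.line(t,(p,0),(p,L),(0,0,255),1);cv2.line(t,(0,p),(L,p),(0,0,255),1)
    r.append(t)
cv2.imwrite(f"pics/{n}.png",np.hstack(r))
E
python3 snap.py lift 100 180 200 90 160
```

```text
(no output)
```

View pics/lift.png

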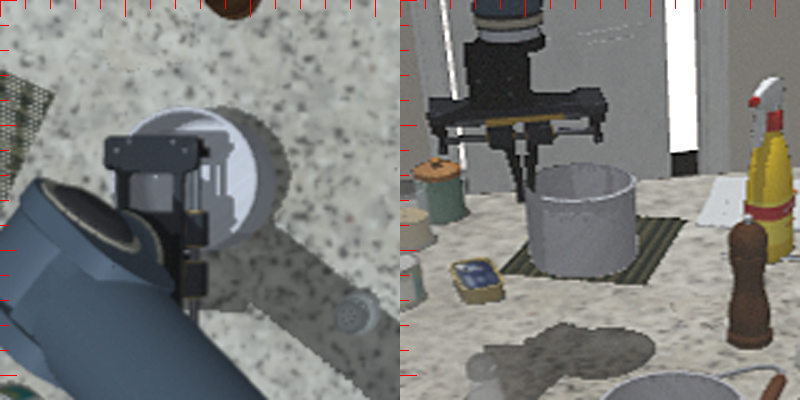

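>>> carry_out([
  [0.2,-0.8,0,0],
  [0.4,-1.8,0,0],
  [0.6,-2.8,0,0],
  [0.7,-3.2,0,0],
  [0.7,-3.2,0,0],
  [0.7,-3.2,0,0],
  [0.7,-3.2,0,0],
  [0.6,-2.8,0,0],
  [0.5,-2.2,0,0],
  [0.3,-1.5,0,0],
  [0.2,-0.6,0,0],
  [0,-0.2,0,0],
])

```text
time_s: 8.1
eef_pos: [0.5099, 0.0401, 0.236]
tcp_rot: [-180.0, -0.0, 89.9]
contact_force: [-0.2, 0.4, -2.0]
grip_width: 0.0029
finger_force: 50.1
```

>>> carry_out([
  [0,0,-0.5,0],
  [0,0,-1,0],
  [0,0,-1,0],
  [0,0,-0.5,0],
  [0,0,0,0],
  [0,0,0,0],
])

```text
time_s: 8.7
eef_pos: [0.5099, 0.0412, 0.2062]
tcp_rot: [-180.0, -0.0, 90.0]
contact_force: [0.7, -0.1, -1.8]
grip_width: 0.0032
finger_force: 50.1
```

```bash
python3 snap.py over 220 150 240 170 150
```

```text
(no output)
```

View pics/over.png

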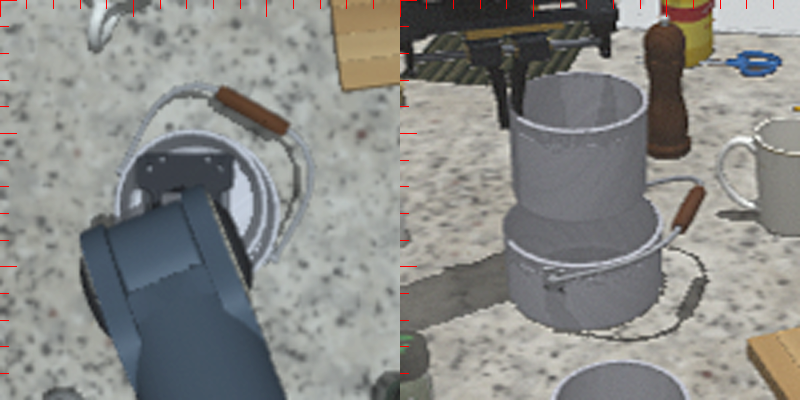

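>>> carry_out([
  [0,-0.1,-1,0],
  [0,0,-1.5,0],
  [0,0,-1.5,0],
  [0,0,-1.5,0],
  [0,0,-1.5,0],
  [0,0,-1,0],
  [0,0,-1,0],
  [0,0,-0.5,0],
  [0,0,-0.2,0],
  [0,0,0,0],
  [0,0,0,0],
])

```text
time_s: 9.9
eef_pos: [0.5103, 0.04, 0.1097]
tcp_rot: [179.9, -0.0, 90.0]
contact_force: [0.9, -0.1, -2.8]
grip_width: 0.0033
finger_force: 50.1
```

>>> carry_out([
  [0,0,-0.2,0],
  [0,0,-0.2,0],
  [0,0,-0.2,0],
  [0,0,-0.2,0],
  [0,0,0,0],
  [0,0,0,0],
])

```text
time_s: 10.5
eef_pos: [0.5099, 0.04, 0.1012]
tcp_rot: [-180.0, -0.0, 90.0]
contact_force: [-0.9, 0.1, -2.2]
grip_width: 0.0028
finger_force: 50.1
```

>>> carry_out([
  [0,0,-0.1,0],
  [0,0,-0.1,0],
  [0,0,-0.1,0],
  [0,0,0,0],
  [0,0,0,0],
])

```text
time_s: 11.0
eef_pos: [0.51, 0.04, 0.0992]
tcp_rot: [180.0, 0.0, 90.0]
contact_force: [-3.5, -1.2, 6.6]
grip_width: 0.0031
finger_force: 50.1
```

>>> carry_out([
  [0,0,0,0],
  [0,0,0,0],
  [0,0,0,0],
  [0,0,0,0],
  [0,0,0,0],
  [0,0,0,0],
  [0,0,0,0],
  [0,0,0,0],
  [0,0,0,0],
  [0,0,0,0],
  [0,0,0,0],
  [0,0,0,0],
], claw=-1)

```text
time_s: 12.2
eef_pos: [0.5099, 0.0399, 0.0983]
tcp_rot: [180.0, -0.0, 90.0]
contact_force: [-0.5, -0.7, -0.5]
grip_width: 0.0849
finger_force: 0.0
```

>>> carry_out([
  [0,0,1,0],
  [0,0,2,0],
  [0,0,3,0],
  [0,0,3,0],
  [0,0,3,0],
  [0,0,2,0],
  [0,-2,0,0],
  [0,-4,0,0],
  [0,-4,0,0],
  [0,-4,0,0],
  [0,-4,0,0],
  [0,-4,0,0],
])

```text
time_s: 13.4
eef_pos: [0.5098, -0.1815, 0.2392]
tcp_rot: [179.9, 0.0, 90.0]
contact_force: [0.1, -0.2, -0.1]
grip_width: 0.0867
finger_force: 0.0
```

>>> carry_out([
  [0,-4,0,0],
  [0,-3,0,0],
  [-0.5,-1.6,0,0],
  [-0.6,-0.8,0,0],
  [0,0,0,0],
  [0,0,0,0],
])

```text
time_s: 14.0
eef_pos: [0.4991, -0.2727, 0.2387]
tcp_rot: [180.0, -0.0, 90.1]
contact_force: [1.1, 0.2, 0.3]
grip_width: 0.0874
finger_force: 0.0
```

```bash
python3 snap.py mid 220 150 240 190 150
```

```text
(no output)
```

View pics/mid.png

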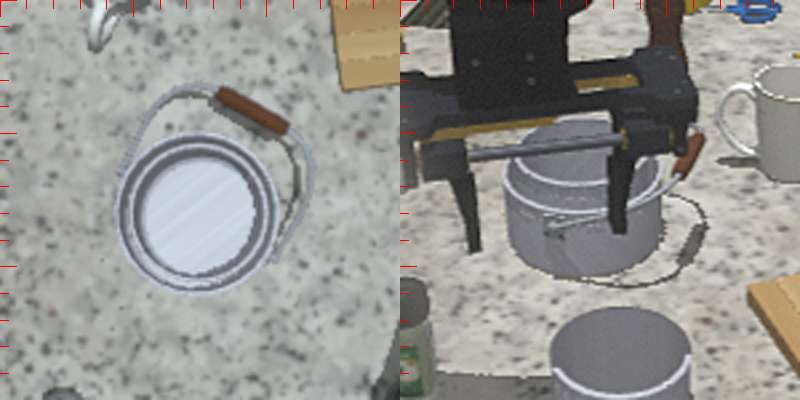

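The middle pot stands concentric in the wide one: rim centres at about (200,212) and (198,212) in the top tile. Next, the narrow pot.

>>> carry_out([
  [-0.1,-0.2,-1.5,0],
  [0,0,-2,0],
  [0,0,-2,0],
  [0,0,-2,0],
  [0,0,-1.5,0],
  [0,0,-1.5,0],
  [0,0,-1,0],
  [0,0,-0.7,0],
  [0,0,0,0],
  [0,0,0,0],
])

```text
time_s: 15.1
eef_pos: [0.4983, -0.2762, 0.1167]
tcp_rot: [179.9, 0.0, 90.0]
contact_force: [0.3, 0.8, 0.3]
grip_width: 0.0876
finger_force: 0.0
```

>>> carry_out([
  [0,0,0,0],
  [0,0,0,0],
  [0,0,0,0],
  [0,0,0,0],
  [0,0,0,0],
  [0,0,0,0],
  [0,0,0,0],
  [0,0,0,0],
  [0,0,0,0],
  [0,0,0,0],
  [0,0,0,0],
  [0,0,0,0],
], claw=1)

```text
time_s: 16.3
eef_pos: [0.4981, -0.276, 0.1163]
tcp_rot: [180.0, -0.0, 90.0]
contact_force: [0.7, -1.6, -0.7]
grip_width: 0.0027
finger_force: 49.6
```

>>> carry_out([
  [0,0,0,0],
  [0,0,0,0],
  [0,0,0,0],
])

```text
time_s: 16.6
eef_pos: [0.4981, -0.276, 0.1163]
tcp_rot: [180.0, -0.0, 90.0]
contact_force: [0.6, 0.8, 0.6]
grip_width: 0.0031
finger_force: 49.4
```

>>> carry_out([
  [0,0,0.5,0],
  [0,0,1,0],
  [0,0,1.5,0],
  [0,0,2,0],
  [0,0,2,0],
  [0,0,2,0],
  [0,0,2,0],
  [0,0,2,0],
  [0,0,1,0],
  [0,0,0.5,0],
  [0,0,0,0],
  [0,0,0,0],
])

```text
time_s: 17.8
eef_pos: [0.4974, -0.2759, 0.2605]
tcp_rot: [-179.9, -0.0, 90.0]
contact_force: [-0.3, 0.5, -1.1]
grip_width: 0.003
finger_force: 49.4
```

>>> carry_out([
  [0.1,1,0,0],
  [0.2,2,0,0],
  [0.3,3,0,0],
  [0.3,3.6,0,0],
  [0.3,3.6,0,0],
  [0.3,3.6,0,0],
  [0.3,3.6,0,0],
  [0.3,3.6,0,0],
  [0.2,3,0,0],
  [0.2,2.4,0,0],
  [0.1,1.5,0,0],
  [0,0.5,0,0],
])

```text
time_s: 19.0
eef_pos: [0.5231, 0.041, 0.2608]
tcp_rot: [-179.9, -0.1, 90.3]
contact_force: [-0.5, 0.9, -1.2]
grip_width: 0.0031
finger_force: 49.4
```

>>> carry_out([
  [0,0,-0.5,0],
  [0,0,-1,0],
  [0,0,-1,0],
  [0,0,-0.5,0],
  [0,0,0,0],
  [0,0,0,0],
])

```text
time_s: 19.6
eef_pos: [0.524, 0.0377, 0.2312]
tcp_rot: [-180.0, -0.0, 90.0]
contact_force: [0.2, -0.4, -1.5]
grip_width: 0.0028
finger_force: 49.4
```

```bash
python3 snap.py over2 220 150 240 150 150
```

```text
(no output)
```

View pics/over2.png

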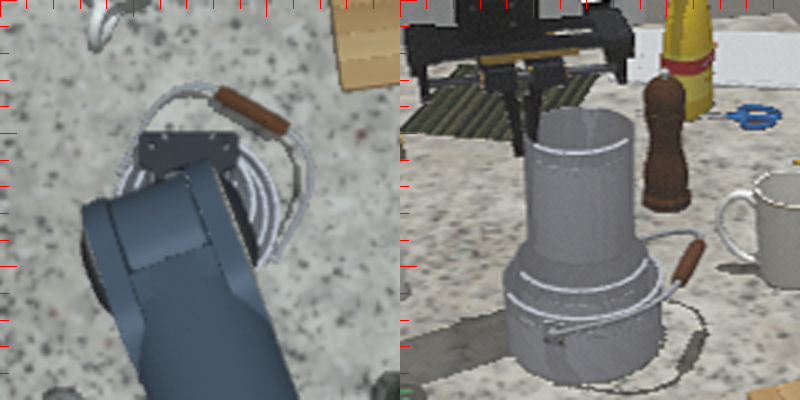

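The pot is centred over the nest: body centre column is about 580, against 582 for the middle pot's rim. Lowering it now.

>>> carry_out([
  [-0.1,0.1,-1,0],
  [0,0,-1.5,0],
  [0,0,-1.5,0],
  [0,0,-1.5,0],
  [0,0,-1.5,0],
  [0,0,-1,0],
  [0,0,-1,0],
  [0,0,-0.5,0],
  [0,0,-0.4,0],
  [0,0,0,0],
  [0,0,0,0],
])

```text
time_s: 20.8
eef_pos: [0.5233, 0.039, 0.1327]
tcp_rot: [179.9, -0.0, 90.0]
contact_force: [0.9, -0.7, -2.1]
grip_width: 0.0029
finger_force: 49.4
```

>>> carry_out([
  [0,0,-0.2,0],
  [0,0,-0.2,0],
  [0,0,-0.2,0],
  [0,0,0,0],
  [0,0,0,0],
])

```text
time_s: 21.3
eef_pos: [0.5229, 0.0389, 0.1262]
tcp_rot: [180.0, -0.0, 90.0]
contact_force: [0.3, -0.7, -1.8]
grip_width: 0.0028
finger_force: 49.4
```

>>> carry_out([
  [0,0,-0.1,0],
  [0,0,-0.1,0],
  [0,0,0,0],
  [0,0,0,0],
])

```text
time_s: 21.7
eef_pos: [0.5229, 0.039, 0.1242]
tcp_rot: [180.0, -0.0, 90.0]
contact_force: [-0.1, 0.2, -2.2]
grip_width: 0.0031
finger_force: 49.4
```

>>> carry_out([
  [0,0,-0.1,0],
  [0,0,-0.1,0],
  [0,0,0,0],
  [0,0,0,0],
])

```text
time_s: 22.1
eef_pos: [0.523, 0.0389, 0.1224]
tcp_rot: [180.0, -0.0, 90.0]
contact_force: [-0.4, 0.0, -0.4]
grip_width: 0.003
finger_force: 49.4
```

>>> carry_out([
  [0,0,0,0],
  [0,0,0,0],
  [0,0,0,0],
  [0,0,0,0],
  [0,0,0,0],
  [0,0,0,0],
  [0,0,0,0],
  [0,0,0,0],
  [0,0,0,0],
  [0,0,0,0],
  [0,0,0,0],
  [0,0,0,0],
], claw=-1)

```text
time_s: 23.3
eef_pos: [0.5229, 0.039, 0.1223]
tcp_rot: [180.0, -0.0, 90.0]
contact_force: [0.3, -0.4, 0.3]
grip_width: 0.085
finger_force: 0.0
```

>>> carry_out([
  [0,0,1,0],
  [0,0,2,0],
  [0,0,3,0],
  [0,0,3,0],
  [0,0,3,0],
  [0,0,2,0],
  [-1,4,0,0],
  [-1,4,0,0],
  [-1,4,0,0],
  [-1,4,0,0],
  [-1,4,0,0],
  [0,0,0,0],
], claw=-1)

```text
time_s: 24.5
eef_pos: [0.4699, 0.2458, 0.2638]
tcp_rot: [180.0, -0.3, 90.6]
contact_force: [0.4, 0.3, 0.7]
grip_width: 0.087
finger_force: 0.0
```

```bash
python3 snap.py nest 220 150 240 170 150
```

```text
(no output)
```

View pics/nest.png

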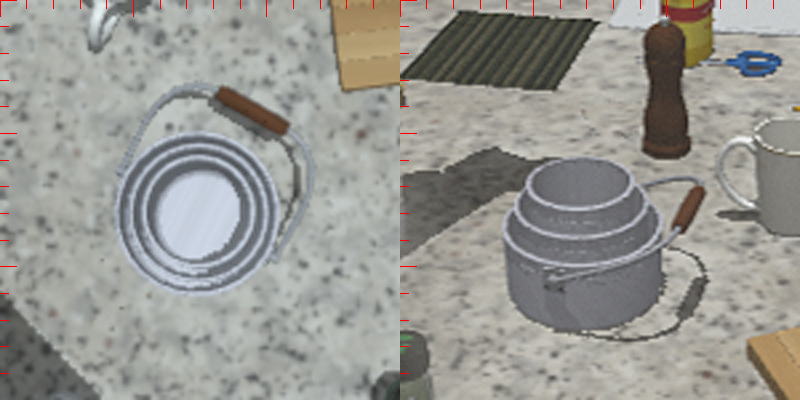

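The three pots are nested concentrically (top rim centres at about (198,212)). The grip centre is unchanged, at about (253,111) in the top tile and (689,209) in the side tile. Now the bail.

>>> carry_out([
  [1.6,-2.15,0,-2.5],
  [1.6,-2.15,0,-2.5],
  [1.6,-2.15,0,-2.5],
  [1.6,-2.15,0,-2.5],
  [1.6,-2.15,0,-2.5],
  [1.6,-2.15,0,-2.5],
  [1.6,-2.15,0,-2.5],
  [1.6,-2.15,0,-2.5],
  [1.6,-2.15,0,-2.5],
  [1.6,-2.15,0,-2.5],
  [1.6,-2.15,0,-2.5],
  [1.6,-2.15,0,-1.5],
], claw=0.2)

```text
time_s: 25.8
eef_pos: [0.6661, -0.0209, 0.2621]
tcp_rot: [-180.0, 0.0, 60.8]
contact_force: [-0.7, 0.4, -0.3]
grip_width: 0.0349
finger_force: 0.0
```

>>> carry_out([
  [0,0,-1,0],
  [0,0,-2,0],
  [0,0,-2,0],
  [0,0,-2,0],
  [0,0,-1,0],
  [0,0,0,0],
  [0,0,0,0],
  [0,0,0,0],
])

```text
time_s: 26.6
eef_pos: [0.6657, -0.0188, 0.1836]
tcp_rot: [179.9, -0.1, 61.0]
contact_force: [-0.2, 0.1, -0.0]
grip_width: 0.0349
finger_force: 0.0
```

>>> carry_out([
  [-0.3,0.7,0,0],
  [0,0,-1,0],
  [0,0,-1.5,0],
  [0,0,-1.5,0],
  [0,0,-1.5,0],
  [0,0,-1,0],
  [0,0,-0.7,0],
  [0,0,0,0],
  [0,0,0,0],
])

```text
time_s: 27.5
eef_pos: [0.6622, -0.012, 0.1105]
tcp_rot: [180.0, -0.0, 61.0]
contact_force: [-0.3, -0.4, -0.2]
grip_width: 0.035
finger_force: 0.0
```

>>> carry_out([
  [0,0,0,0],
  [0,0,0,0],
  [0,0,0,0],
  [0,0,0,0],
  [0,0,0,0],
  [0,0,0,0],
  [0,0,0,0],
], claw=1, grip_force=10)

```text
time_s: 28.2
eef_pos: [0.6621, -0.012, 0.1107]
tcp_rot: [180.0, -0.0, 61.0]
contact_force: [-1.0, 0.3, 2.4]
grip_width: 0.0157
finger_force: 10.0
```

>>> carry_out([
  [-0.23,0.13,0.53,0],
  [-0.24,0.14,0.52,0],
  [-0.23,0.13,0.43,0],
  [-0.24,0.14,0.42,0],
  [-0.26,0.15,0.4,0],
  [-0.27,0.15,0.39,0],
  [-0.3,0.17,0.37,0],
  [-0.3,0.17,0.37,0],
  [0,0,0,0],
])

```text
time_s: 29.1
eef_pos: [0.6424, -0.0008, 0.1464]
tcp_rot: [179.8, -0.1, 61.0]
contact_force: [4.7, -2.8, 4.5]
grip_width: 0.0153
finger_force: 10.0
```

>>> carry_out([
  [-0.32,0.18,0.34,0],
  [-0.32,0.19,0.34,0],
  [-0.34,0.19,0.31,0],
  [-0.34,0.2,0.3,0],
  [-0.37,0.21,0.27,0],
  [-0.37,0.21,0.27,0],
  [-0.38,0.22,0.23,0],
  [-0.39,0.22,0.23,0],
  [0,0,0,0],
])

```text
time_s: 30.0
eef_pos: [0.6129, 0.0161, 0.1686]
tcp_rot: [179.9, 0.0, 61.0]
contact_force: [2.1, -0.8, 5.9]
grip_width: 0.0155
finger_force: 10.0
```

>>> carry_out([
  [-0.4,0.23,0.25,0],
  [-0.41,0.23,0.25,0],
  [-0.41,0.23,0.17,0],
  [-0.41,0.24,0.17,0],
  [-0.42,0.24,0.12,0],
  [-0.43,0.25,0.12,0],
  [-0.43,0.25,0.08,0],
  [-0.44,0.25,0.07,0],
  [-0.43,0.25,0.03,0],
  [-0.43,0.25,0.02,0],
  [0,0,0,0],
  [0,0,0,0],
])

```text
time_s: 31.2
eef_pos: [0.5704, 0.0403, 0.1802]
tcp_rot: [-180.0, 0.0, 61.0]
contact_force: [0.5, 0.2, 1.3]
grip_width: 0.0154
finger_force: 10.0
```

```bash
python3 snap.py bail 220 150 240 150 150
```

```text
(no output)
```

View pics/bail.png

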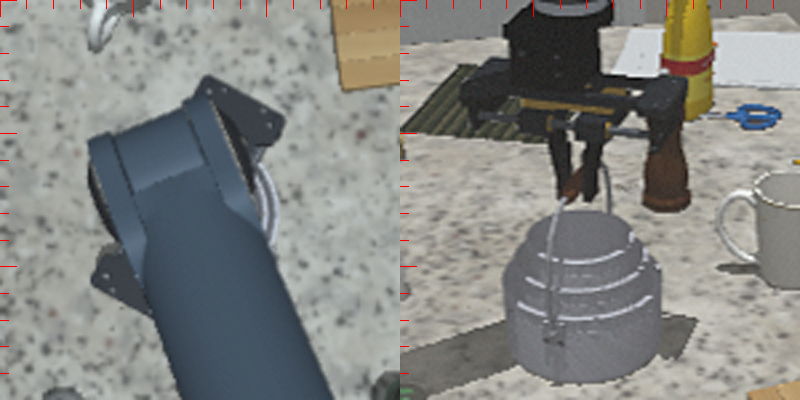

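The bail is upright, with the grip between the fingers at about (575,187) in the side tile, and the nest is undisturbed. Now I'll firm up the grip and lift 10.5 cm.

>>> carry_out([
  [0,0,0,0],
  [0,0,0,0],
  [0,0,0,0],
], grip_force=60)

```text
time_s: 31.6
eef_pos: [0.5707, 0.0401, 0.1802]
tcp_rot: [-180.0, 0.0, 61.0]
contact_force: [-0.4, -0.3, 1.1]
grip_width: 0.0146
finger_force: 60.0
```

>>> carry_out([
  [0,0,0.2,0],
  [0,0,0.2,0],
  [0,0,0.3,0],
  [0,0,0.3,0],
  [0,0,0.5,0],
  [0,0,0.5,0],
  [0,0,0.5,0],
  [0,0,0.5,0],
  [0,0,0,0],
  [0,0,0,0],
])

```text
time_s: 32.6
eef_pos: [0.5708, 0.0402, 0.2104]
tcp_rot: [180.0, -0.0, 61.0]
contact_force: [0.5, 0.3, -8.8]
grip_width: 0.0144
finger_force: 60.0
```

>>> carry_out([
  [0,0,0.3,0],
  [0,0,0.6,0],
  [0,0,0.9,0],
  [0,0,1,0],
  [0,0,1,0],
  [0,0,1,0],
  [0,0,1,0],
  [0,0,0.9,0],
  [0,0,0.6,0],
  [0,0,0.3,0],
  [0,0,0.1,0],
  [0,0,0,0],
])

```text
time_s: 33.8
eef_pos: [0.5706, 0.04, 0.287]
tcp_rot: [-180.0, 0.0, 61.0]
contact_force: [-0.1, -0.2, -8.0]
grip_width: 0.0147
finger_force: 60.0
```

>>> carry_out([
  [0,0,0,0],
  [0,0,0,0],
  [0,0,0,0],
  [0,0,0,0],
  [0,0,0,0],
  [0,0,0,0],
  [0,0,0,0],
  [0,0,0,0],
  [0,0,0,0],
  [0,0,0,0],
  [0,0,0,0],
  [0,0,0,0],
])

```text
time_s: 35.0
eef_pos: [0.5708, 0.0402, 0.2873]
tcp_rot: [180.0, -0.0, 61.0]
contact_force: [-0.1, -0.2, -8.5]
grip_width: 0.014
finger_force: 60.0
```

```bash
python3 snap.py lifted 220 150 240 110 150
```

```text
(no output)
```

View pics/lifted.png

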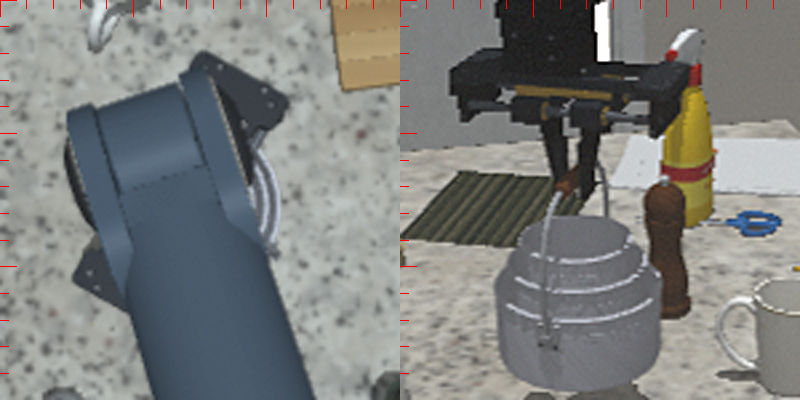

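```bash
cat > tilt.py <<'E'
from h import *
from scipy.spatial.transform import Rotation as R
from scipy.ndimage import map_coordinates
c=np.array([.571,.040])
def pts(p):
    # rims of three pots + underside of the wide pot; camera-facing arcs
    o=[]
    for r,z,full in((.076,.075,0),(.063,.098,0),(.05,.121,1),(.076,0.,0)):
        t=np.linspace(0,2*np.pi,240) if full else np.linspace(-2.6,-.2,110)
        o.append(np.c_[r*np.cos(t),r*np.sin(t),0*t+z])
    for t in(-.18,np.pi-.18): # wall silhouette lines (camera looks along +y, slightly +x)
        z=np.linspace(0,.07,60); o.append(np.c_[.076*np.cos(t)+0*z,.076*np.sin(t)+0*z,z])
    Q=R.from_rotvec([p[3],p[4],0]).apply(np.vstack(o)-[0,0,.06])+[0,0,.06]
    return Q+[c[0]+p[0],c[1]+p[1],p[2]]
for n,oy,z0 in(("nest",170,0.),("bail",150,0.),("lifted",110,.105)):
    im=cv2.imread(f"pics/{n}.png")[:,400:]; g=cv2.GaussianBlur(cv2.cvtColor(im,cv2.COLOR_BGR2GRAY),(0,0),1.5)
    E=cv2.Canny(g,30,80); E[:18]=0;E[:,:18]=0
    D=np.minimum(cv2.distanceTransform(255-E,cv2.DIST_L2,5),12)
    def f(p):
        u=(proj("side",pts(p))-[240,oy])*400/150
        return np.r_[map_coordinates(D,[u[:,1],u[:,0]],order=1,mode="nearest"),np.array(p[:3]-np.array([0,0,z0]))*300]
    best=min((least_squares(f,[0,0,z0,a,b],loss="soft_l1",diff_step=1e-3,x_scale=[.01,.01,.01,.1,.1]) for a in(-.1,0,.1) for b in(-.1,0,.1)),key=lambda s:s.cost)
    print(n,best.x.round(3),round(best.cost))
from station import read_state
s=read_state(); print(s["time_s"],s["wrist_torque"].round(3),s["contact_force"].round(2),abs(s["qvel"]).max())
E
python3 tilt.py
```

```text
nest [ 0.001  0.013 -0.012 -0.047 -0.022] 280
bail [ 0.002  0.011 -0.008  0.038 -0.001] 843
lifted [ 0.001  0.015  0.099 -0.012  0.   ] 479
35.1 [-0.026 -0.034  0.038] [-0.13 -0.55 -8.94] 0.11268822162503778
```

```bash
python3 -c "
from station import env
print(env.close_job())"
```

```text
the job is handed in; nothing more can be done
None
```

I handed the job in with all three pots nested and hanging about 10 cm above the worktop from the upright bail; the nest was still and level within my measurement error (about 0.05 rad), and the bystanders were left where they stood.

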